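Trace the lobed edge of a battery pack cover with a sprung edge gauge

TASK

First clear the stray battery cell out of the way by standing it upright in the low grey tray. Then lift the edge gauge out of its dock by its top lug, stand it upright on the bench well clear of the dock and let go, and take it again by its rear handle. Held by that handle, run its sprung stylus along the cover's lobed edge in one unbroken pass, always touching the edge and never pressed right in to its stop, pushing the drag pointer ahead of it round to its far stop; then draw the gauge back off the edge, leave it standing upright on the bench and let go, without disturbing the other things.

Things in the scene. Friction and masses are not known exactly. Their poses are not given: they have to be found in the camera images.
- cover: Fixed aluminium cover plate with a lobed edge, about 170 mm across, heights 22 to 50 mm, on a dark pedestal (radius 45 mm). Origin: on the bench under its centre, z up. Screw heads and two stop posts on top (up to 68 mm high, 50 mm from the centre) need no attention. The side worked on is its -x side, towards the robot.
- cover_edge (a point): Point of the cover's edge on its -x axis (phi = 0), height 36 mm; axes as the cover's. Edge outline: radius from the cover's centre axis 80 + 7*cos(5*phi) mm, phi (rad) being the angle from the cover's -x axis turning towards its +y axis; an edge point is (-r cos phi, r sin phi) in the cover's axes. So: lobe (87 mm) at phi 0, hollows (73 mm) at phi = +-0.628.
- pointer (a joint): Thin dark drag pointer pivoted on the cover's vertical centre axis; it lies over the cover at height 62 mm. Value in rad: 0 at its near end stop, 1.5 at its far stop; it points to phi = value - 0.75 (phi as for cover_edge), so it grows as it is pushed clockwise seen from above, from the cover's -y side to its +y side. Starts at 0 to 0.2; stays where it is left.
- pointer_pin (a point): The pointer's upright pin (6 mm thick) hanging from its outer end, 105 mm from the cover's centre axis, just outside the edge, heights 28 to 62 mm; this point is at height 45 mm. The stylus rod meets it and pushes it along (0.2 N).
- gauge: Edge gauge, about 0.35 to 0.65 kg, standing by itself on a flat dark foot 10 mm thick, 50 mm wide, from 60 mm behind to 30 mm ahead of its origin. Origin on its underside; x points along the stylus out of its front, z up. Aluminium housing 34 mm wide, up to 55 mm high, from 16 mm behind to 28 mm ahead of the origin. Balanced about 10 mm behind its origin. It may be slid on the bench or held just above it.
- gauge_lug: Top lug of the gauge, an upright black block 26 (x) x 16 (y) x 40 mm high on the housing, the highest part (top 95 mm above the underside). Origin at its centre, 75 mm above the underside and 4 mm behind the gauge's origin; the gauge's axes.
- gauge_handle: Rear handle of the gauge, an upright black block 26 (x) x 32 (y) x 60 mm high behind the housing. Origin at its centre, 40 mm above the underside, 46 mm behind the gauge's origin and 42 mm behind the lug's centre; the gauge's axes. In the dock the cheeks leave no room for fingers beside it.
- stylus_tip (a point): Centre of the steel ball (12 mm across) at the end of the gauge's level stylus rod (8 mm thick), 38 mm above the underside. Fully out it is 75 mm ahead of the gauge's origin and 121 mm ahead of the handle's centre, less by the stylus value when pushed in.
- stylus (a joint): How far the stylus is pushed into the gauge along its own axis, in m: 0 fully out (free), 0.012 pushed in to its stop. A soft spring (1 N at 0, 2.4 N at the stop) pushes it out, so a touch on the edge shows as a value above 0.
- dock: Fixed grey dock of the gauge, open at front and top: two cheeks (inner faces 30 mm either side of its middle line, 80 mm high, 70 to 28 mm behind its origin) and a back wall. Origin on the bench, at the parked gauge's origin; +x is the way the parked stylus points. The gauge comes out by lifting it straight up 85 mm or more. Sits left or right.
- cell: Stray aluminium battery cell, a flat block 80 (x) x 26 (y) x 64 mm high plus two 6 mm terminals on top (70 mm in all), 0.2 to 0.42 kg, standing on the bench in front of the cover, in the gauge's way. Origin: centre of its underside.
- cell_center (a point): Centre of the cell, 35 mm above its underside.
- tray_floor (a point): Centre of the inner floor (4 mm above the bench) of the low grey tray for the cell, on the side opposite the dock: 180 (x) x 150 (y) mm outside, walls 4 mm thick and 28 mm high, open on top, fixed.
- screwdriver: Bystander: screwdriver with a red handle lying on the bench, about 200 mm long.
- spanner: Bystander: steel spanner lying on the bench.
- meter: Bystander: yellow multimeter, 85 x 150 x 41 mm.
- jar: Bystander: round jar, 60 mm across, 80 mm high.
- tape: Bystander: roll of tape, 80 mm across, 24 mm high.
- busbar: Bystander: flat copper bar 120 x 22 x 6 mm.
- capblock: Bystander: orange plastic block 70 x 45 x 30 mm.

How it is judged:
By the outcome, as a careful person would: the job done as asked, in the order asked, and still so for the second after the job is handed in, with the robot touching nothing.
It also fails if it takes over 72 s, if anything falls off the work surface, if the arm or the gripper's body presses on something with over 40 N, if the wrist force passes 120 N, or if a joint passes its speed limit or range.

ROBOT

A 6-joint arm with a two-finger parallel gripper is mounted at the origin on the work surface. World frame = base frame: x ahead of the robot, y to its left, z up, the work surface at z = 0. Lengths are in m, angles in rad, forces in N, time in s.
With the tool pointing down it reaches from about 0.35 to 0.85 m from the base axis. Payload 8.1 kg.
Tool frame: the origin (TCP) lies on the mounting face of the last link; the fingertips stand 186 mm ahead of it and the grasp point (between the pads) lies 167 mm ahead of it; z points along the fingers, y is the direction in which the jaws open and shut (so a half turn about z gives the same grasp; the last joint's range is limited). The gripper opens to 93 mm and grips with 3 to 60 N. Pads are 15 mm wide; open, the fingers measure 128 mm over their backs; the gripper's body (75 mm by 188 mm) begins 65 mm behind the grasp point.
Start: joints at [1.188, 0.13, 1.488, -0, 1.523, -0.085], TCP at [0.176, 0.574, 0.405] pointing down, gripper open.
Joint ranges: [-2.96, 2.96], [-0.89, 2.26], [0.02, 2.5], [-1.34, 4.48], [0, 2.73], [-2.66, 2.66]. Speed limits (rad/s): [2.39, 2.39, 2.79, 3.14, 3.14, 3.14].

INTERFACE

Orientations are given as a unit quaternion [w, x, y, z].
In Python, from cell import manip, fingers, vision, ticket gives the robot as it stands. Calls block until the motion is done:
- manip.move_ptp(position, orientation): joint-space move of the TCP to a pose.
- manip.line_to(position, max_speed=0.15, rot=None, guard=None): straight line of the TCP; rot=None keeps the orientation; max_speed is the mean speed in m/s. With guard (N) it stops when the force on the tool has changed by that much, and returns True; else False.
- manip.goto_joints(angles): joint-space move.
- fingers.gripper_to(opening, effort=None): finger opening in m; effort is the grip in N (None keeps the last); returns when the fingers have stopped.
- manip.sleep(seconds).
- manip.inverse_kinematics(position, orientation): joint angles nearest the present ones, or None.
- vision.capture(name): name is "scene" or "top"; returns the picture (420x560x3 uint8, red, green, blue); there is no depth.
- vision.camera_model(name): a dict with "fx", "fy", "cx", "cy" (pixels), "R" (3x3) and "t" (3): a world point X has camera coordinates R X + t. Camera axes: x right, y down, z forward; pixel columns grow to the right and rows downward; lengths in m; the calibration is good to about 2 mm. A picture is of the moment at which its call begins. camera_model takes no time and is no camera call.
A pose or a line that the arm cannot do raises manip.PlanningError and nothing moves.
- ticket.hand_in(): hands the job in, once; it reports no verdict.
Readings, each from a call of its own:
- manip.read_time(): time.
- manip.read_joint_pos(): joint angles.
- manip.read_joint_velocities(): joint speeds.
- manip.read_tau(): joint torques, N m.
- manip.read_tool_pos(): TCP position.
- manip.read_tcp_rot(): TCP orientation.
- manip.read_wrist_force(): force on the tool from outside, world axes, zero at the start.
- manip.read_torque(): the same for the moment, N m.
- manip.read_width(): finger opening in m.
Only numpy, scipy, OpenCV 4.12 (cv2) and the standard library are available. Lean on these libraries where they do the work, as an engineer would, in place of code of your own. Each camera call takes 0.05 s, during which the arm holds its last target. There are 200 camera calls.

## Working session

There is one attempt and no reset: what is moved stays moved. The work goes in short steps, each a Python script; the robot and the scene stay as the last script left them, time stands still between calls to the robot, and variables do not carry over. Pictures are saved under pics/ and viewed, about 8 in all and at most 12, crops included, and the job is handed in when it is done.

```bash
ls; mkdir -p pics; python3 - <<'E'
from cell import manip, fingers, vision, ticket
import cv2
for n in("scene","top"):
    im=vision.capture(n); cv2.imwrite(f"pics/{n}0.png",cv2.resize(im[:,:,::-1],(784,588),interpolation=cv2.INTER_CUBIC)); cv2.imwrite(f"pics/raw_{n}0.png",im[:,:,::-1])
    m=vision.camera_model(n); print(n,{k:(v if not hasattr(v,'round') else v.round(4).tolist()) if not isinstance(v,list) else v for k,v in m.items()})
print(manip.read_time(),manip.read_tool_pos(),manip.read_tcp_rot(),manip.read_width())
E
```

```text
pics
scene {'fx': 432.2743113294115, 'fy': 432.2743113294115, 'cx': 284.11821788209335, 'cy': 205.14803846886107, 'R': [[-0.5361, 0.8439, -0.0186], [0.5727, 0.3475, -0.7425], [-0.6201, -0.4087, -0.6696]], 't': [0.3092, -0.248, 1.6536]}
top {'fx': 490.1204757013753, 'fy': 490.1204757013753, 'cx': 281.2628109884732, 'cy': 200.5199454352467, 'R': [[0.0227, -0.9995, 0.0202], [-0.9802, -0.0262, -0.1962], [0.1966, -0.0153, -0.9804]], 't': [-0.0244, 0.5775, 1.2247]}
0.1 [0.17593841 0.5734104  0.40375759] [-2.06005238e-04  1.48351120e-01  9.88934383e-01 -8.29679732e-04] 0.09306473911036355
```

View pics/top0.png

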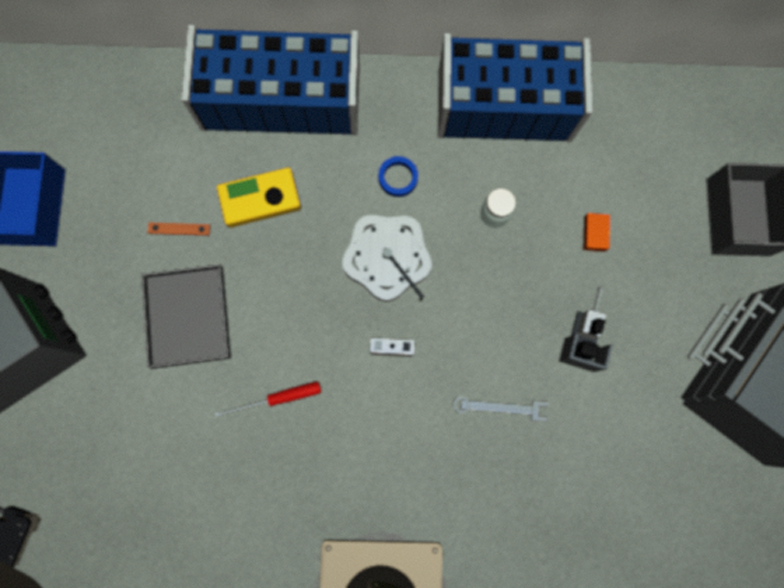

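View pics/scene0.png

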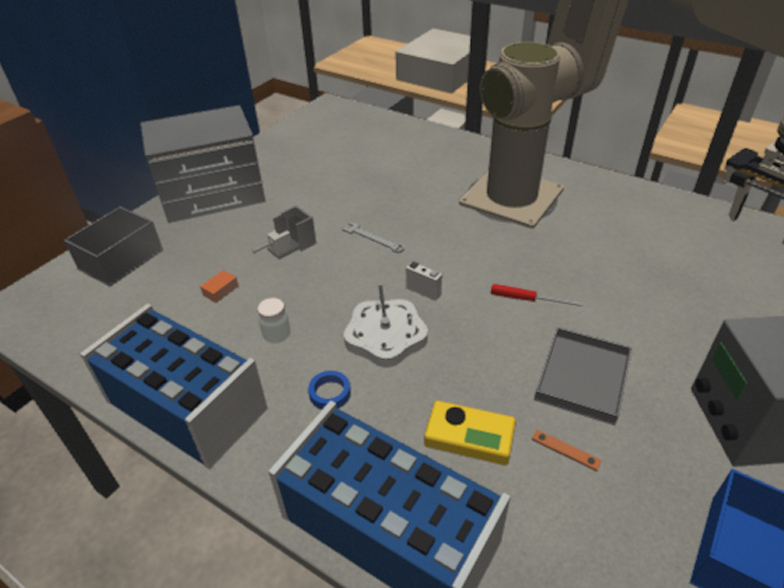

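The top view shows: cover at (387,255), cell at (392,347), dock and gauge at (590,335), and tray at (187,317), all in 1.4x pixels. I'll enlarge the parts that matter.

```bash
python3 - <<'E'
import cv2,numpy as np
im=cv2.imread('pics/raw_top0.png')
a=cv2.resize(im[148:258,240:316],None,fx=5,fy=5,interpolation=cv2.INTER_CUBIC)
b=cv2.resize(im[200:268,395:447],None,fx=8,fy=8,interpolation=cv2.INTER_CUBIC)
o=np.zeros((560,800,3),np.uint8);o[:a.shape[0],:a.shape[1]]=a;o[:b.shape[0],384:384+b.shape[1]]=b
cv2.imwrite('pics/crop1.png',o)
E
```

```text
(no output)
```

View pics/crop1.png

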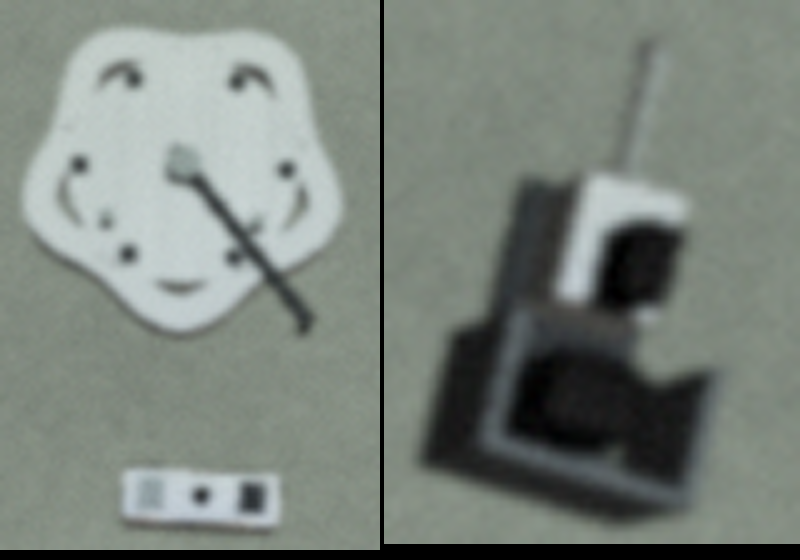

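```bash
cat > h.py <<'E'
from cell import manip, fingers, vision, ticket
import cv2, numpy as np
from scipy.optimize import least_squares, minimize
def proj(P,n="top"):
    m=vision.camera_model(n); P=np.atleast_2d(P); C=P@np.array(m["R"]).T+np.array(m["t"])
    return np.c_[m["fx"]*C[:,0]/C[:,2]+m["cx"], m["fy"]*C[:,1]/C[:,2]+m["cy"]]
def unproj(uv,z,n="top"):
    m=vision.camera_model(n); R=np.array(m["R"]); uv=np.atleast_2d(uv)
    d=np.c_[(uv[:,0]-m["cx"])/m["fx"],(uv[:,1]-m["cy"])/m["fy"],np.ones(len(uv))]@R
    c=-R.T@np.array(m["t"]); return c+d*((z-c[2])/d[:,2])[:,None]
def T(p,L):
    L=np.atleast_2d(L).astype(float); c,s=np.cos(p[2]),np.sin(p[2])
    return np.c_[p[0]+c*L[:,0]-s*L[:,1],p[1]+s*L[:,0]+c*L[:,1],L[:,2]]
def fit(L,uv,p0,n="top"):
    r=least_squares(lambda p:(proj(T(p,L),n)-uv).ravel(),p0,loss='soft_l1'); return r.x,(proj(T(r.x,L),n)-uv).round(1)
E
python3 - <<'E'
from h import *
im=cv2.imread('pics/raw_top0.png')
# cover by outline
g=im.min(2); 
box=np.zeros_like(g);box[148:220,240:316]=1
bg=np.median(g[225:235,245:310]); br=np.percentile(g[150:215,245:312],80); th=(bg+br)/2; print('bg',bg,br)
mask=((g>th)&(box>0)).astype(np.uint8)
mask=cv2.morphologyEx(mask,cv2.MORPH_OPEN,np.ones((3,3)))
cs=max(cv2.findContours(cv2.resize(cv2.GaussianBlur((g*box).astype(np.float32),(3,3),0),None,fx=4,fy=4,interpolation=cv2.INTER_LINEAR).__gt__(th).astype(np.uint8),cv2.RETR_EXTERNAL,cv2.CHAIN_APPROX_NONE)[0],key=cv2.contourArea)[:,0]
uv=(cs+0.5)/4-0.5
W=unproj(uv,.05)[:,:2]
def res(p):
    d=W-p[:2]; a=np.arctan2(d[:,1],d[:,0])-p[2]; phi=np.pi-a
    return np.hypot(*d.T)-(.080+.007*np.cos(5*phi))+p[3]
best=min((least_squares(res,[*W.mean(0),y,0],loss='soft_l1',f_scale=.002) for y in np.linspace(-.5,.5,5)),key=lambda r:r.cost)
print('cover',best.x, np.sqrt(np.mean(best.fun**2)), np.percentile(abs(res(best.x)),[50,95]))
# pointer
tip=np.array([305,326])/5+[240,148]; pw=unproj(tip,.062)[0]; d=pw[:2]-best.x[:2]
print('pointer r,phi',np.hypot(*d), (np.pi-np.arctan2(d[1],d[0])+best.x[2]+np.pi)%(2*np.pi)-np.pi)
# cell
uv=(np.array([[124,468],[280,474],[278,524],[122,518]])+.5)/5+[239.5,147.5]
L=[[.04,.013,.064],[.04,-.013,.064],[-.04,-.013,.064],[-.04,.013,.064]]
w=unproj(uv,.064); 
# long axis horizontal in the picture => along world y
L=[[.04,.013,.064],[-.04,.013,.064],[-.04,-.013,.064],[.04,-.013,.064]]
print('cell',*fit(L,uv,[*w.mean(0)[:2],np.pi/2]))
uv=np.array([[143,275],[222,266],[231,357],[151,367]])/1.4
L=[[.09,.075,.028],[.09,-.075,.028],[-.09,-.075,.028],[-.09,.075,.028]]
print('tray',*fit(L,uv,[*unproj(uv,.028).mean(0)[:2],0]))
uv=(np.array([[650,45],[583,172],[690,197],[558,300],[508,310],[716,372]])-[384,0]+.5)/8+[394.5,199.5]
L=[[.078,0,.038],[.028,.017,.055],[.028,-.017,.055],[-.016,.017,.055],[-.028,.033,.08],[-.028,-.033,.08]]
print('gauge',*fit(L,uv,[*unproj(uv,.05).mean(0)[:2],0]))
E
```

```text
bg 128.0 193.0
cover [0.63348276 0.0053851  0.00511642 0.00173646] 0.024705728765249256 [0.00172431 0.06761169]
pointer r,phi 0.11141717034393747 -0.6451048982937113
cell [ 0.46396239 -0.00890299  1.64164338] [[ -0.    8.3]
 [  0.1   5.6]
 [ -0.1 -14.5]
 [ -0.  -11.9]]
tray [0.50663266 0.37725464 0.16565526] [[ 0.1 -0.3]
 [ 0.1 -1.5]
 [ 0.2  0.3]
 [-0.5  1.3]]
gauge [ 0.50252822 -0.38165079 -0.26571053] [[ 0.2  0.6]
 [-0.  -0.3]
 [-0.8  0.3]
 [-0.8 -0.2]
 [ 1.1  0. ]
 [ 0.3 -0.3]]
```

```bash
python3 - <<'E'
from h import *
im=cv2.imread('pics/raw_top0.png')
g=cv2.GaussianBlur(im.min(2).astype(np.float32),(3,3),0)
# cover: radial edge search at z=.05
import scipy.ndimage as nd
c=np.array([.6335,.0054])
for it in range(3):
    pts=[]
    for a in np.linspace(0,2*np.pi,180,endpoint=False):
        r=np.arange(.066,.100,.0005); P=np.c_[c[0]+r*np.cos(a),c[1]+r*np.sin(a),np.full(len(r),.05)]
        q=proj(P); v=nd.map_coordinates(g,[q[:,1],q[:,0]],order=1)
        i=np.where((v[:-1]>160)&(v[1:]<=160))[0]
        if len(i): pts.append(P[i[-1],:2])
    W=np.array(pts)
    def res(p):
        d=W-p[:2]; phi=np.pi-(np.arctan2(d[:,1],d[:,0])-p[2])
        return np.hypot(*d.T)-(.080+.007*np.cos(5*phi))+p[3]
    b=least_squares(res,[*c,0,0],loss='soft_l1',f_scale=.001); c=b.x[:2]
print('cover',b.x,len(W),np.percentile(abs(res(b.x)),[50,90])); cov=b.x[:3]
uv=(np.array([[124,468],[280,474],[278,524],[122,518]])+.5)/5+[239.5,147.5]
Lc=[[.04,-.013,.064],[-.04,-.013,.064],[-.04,.013,.064],[.04,.013,.064]]
cell,r=fit(Lc,uv,[.464,-.009,np.pi/2]);print('cell',cell,r.tolist())
uv=np.array([[143,275],[222,266],[231,357],[151,367]])/1.4
Lt=[[.09,.075,.028],[.09,-.075,.028],[-.09,-.075,.028],[-.09,.075,.028]]
# maybe thin rim; check with free scale
s=least_squares(lambda p:(proj(T(p,np.array(Lt)*[p[3],p[4],1]))-uv).ravel(),[.5,.37,.1,1,1]);print('tray',s.x,s.fun.round(1))
w=unproj(uv,.028);print(w.round(3).tolist())
G=[.5025,-.3817,-.2657]
o=cv2.resize(im,None,fx=4,fy=4,interpolation=cv2.INTER_CUBIC)
def draw(P,col,cl=True): cv2.polylines(o,[((proj(P)+.5)*4).round().astype(int)],cl,col,1)
ph=np.linspace(0,2*np.pi,200); rr=.08+.007*np.cos(5*ph)
draw(T(cov,np.c_[-rr*np.cos(ph),rr*np.sin(ph),0*ph+.05]),(0,0,255))
draw(T(cell,Lc),(0,0,255)); draw(T(cell,np.array(Lc)*[1,1,0]),(0,255,0))
draw(T(s.x,Lt),(0,0,255))
for x0,x1,y,z in((-.017,.009,.008,.095),(-.016,.028,.017,.055),(-.059,-.033,.016,.07),(-.06,.03,.025,.01),(-.07,-.028,.03,.08)):
    draw(T(G,[[x0,y,z],[x0,-y,z],[x1,-y,z],[x1,y,z]]),(0,0,255))
draw(T(G,[[.02,0,.038],[.081,0,.038]]),(0,255,0))
B=np.zeros((600,800,3),np.uint8)
def put(x,y,w,h,X,Y): B[Y:Y+h,X:X+w]=o[y*4:y*4+h,x*4:x*4+w]
put(240,148,310,440,0,0); put(395,200,210,280,320,0); put(100,188,264,330,535,0)
cv2.imwrite('pics/ov1.png',B)
E
```

```text
cover [ 6.32397552e-01  4.40037633e-03 -2.67671848e-03  4.64490602e-04] 175 [0.00037    0.00077485]
cell [ 0.45600224 -0.00906877  1.55679761] [[-0.0, -0.1], [0.0, -0.1], [0.1, 0.1], [-0.1, 0.1]]
tray [0.50643688 0.37719592 0.16198209 0.97519963 0.99084296] [ 0.6  0.4  0.1 -0.5 -0.2 -0.3 -0.5  0.4]
[[0.582, 0.466, 0.028], [0.604, 0.318, 0.028], [0.431, 0.289, 0.028], [0.409, 0.435, 0.028]]
```

View pics/ov1.png

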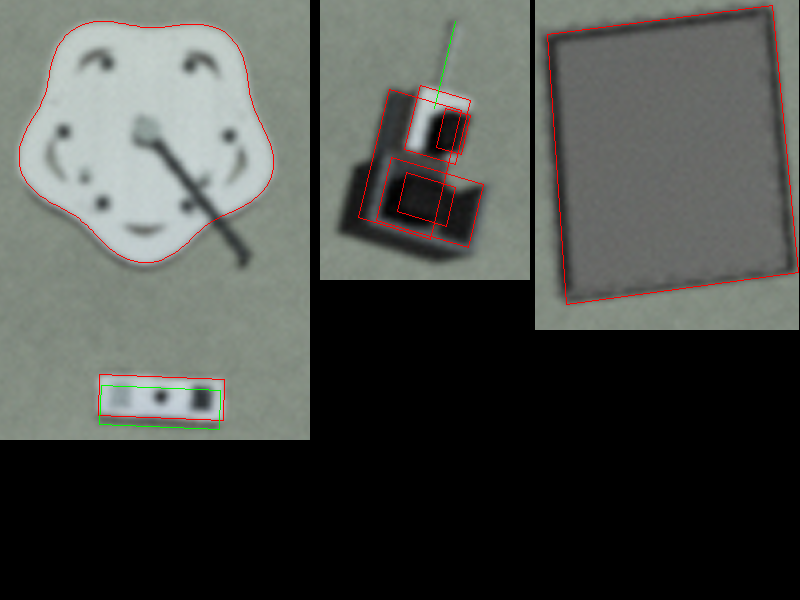

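Overlays match within about 1 px. Next I'll move the cell into the tray.

```bash
cat >> h.py <<'E'
def quat(a): b=(a+np.pi/2)/2; return [0,float(np.cos(b)),float(np.sin(b)),0]
def P(x,y,z): return [float(x),float(y),float(z)+.167]   # grasp point -> TCP, tool down
def stat(s=''): print(s,'t',round(manip.read_time(),2),'p',np.round(manip.read_tool_pos(),4),'F',np.round(manip.read_wrist_force(),2),'w',round(manip.read_width(),4),'j',np.round(manip.read_joint_pos(),2))
COV=np.array([.6324,.0044,-.0027]); TRAY=np.array([.5064,.3772,.162]); G0=np.array([.5025,-.3817,-.2657]); CELL=np.array([.456,-.0091,1.5568])
E
python3 - <<'E'
from h import *
for n,(u,v) in dict(span1=(455,402),span2=(547,412),drv1=(217,413),drv2=(321,385)).items(): print(n,unproj([[u/1.4,v/1.4]],.01).round(3))
x,y=CELL[:2]; a=CELL[2]-np.pi/2
manip.move_ptp(P(x,y,.15),quat(a)); fingers.gripper_to(.06)
manip.line_to(P(x,y,.045),.15); fingers.gripper_to(.0,effort=30); stat('grip')
manip.line_to(P(x,y,.15),.25); stat('up')
a=TRAY[2]; x,y=TRAY[:2]
manip.move_ptp(P(x,y,.15),quat(a)); manip.line_to(P(x,y,.057),.2); print(manip.line_to(P(x,y,.047),.03,guard=4)); stat('down')
fingers.gripper_to(.06); stat('open')
manip.line_to(P(x,y,.17),.25)
cv2.imwrite('pics/raw_top1.png',vision.capture('top')[:,:,::-1])
# go to over the lug
a=G0[2]-np.pi/2; L=T(G0,[-.004,0,0])[0]
manip.move_ptp(P(L[0],L[1],.17),quat(a)); stat('over lug')
im=vision.capture('top')[:,:,::-1]; cv2.imwrite('pics/raw_top2.png',im)
cv2.imwrite('pics/top2.png',np.hstack([cv2.resize(im[150:290,80:200],None,fx=3,fy=3,interpolation=cv2.INTER_CUBIC),cv2.resize(im[190:330,360:500],None,fx=3,fy=3,interpolation=cv2.INTER_CUBIC)]))
E
```

```text
span1 [[ 0.358 -0.131  0.01 ]]
span2 [[ 0.344 -0.304  0.01 ]]
drv1 [[0.328 0.312 0.01 ]]
drv2 [[0.384 0.121 0.01 ]]
grip t 4.65 p [ 0.4561 -0.0091  0.2122] F [-0.69 -0.6   1.99] w 0.0263 j [-0.13 -0.07  2.06 -0.    1.15 -0.12]
up t 5.22 p [ 0.4556 -0.0091  0.3158] F [-0.71 -0.13 -3.34] w 0.0257 j [-0.13 -0.21  1.98  0.    1.37 -0.12]
True
down t 7.65 p [0.5072 0.3776 0.2161] F [-0.03 -0.46  4.53] w 0.0261 j [ 0.56  0.37  1.56 -0.    1.2   0.4 ]
open t 8.4 p [0.5063 0.377  0.214 ] F [-0.45 -0.2  -0.45] w 0.06 j [ 0.56  0.37  1.56 -0.    1.2   0.4 ]
over lug t 11.77 p [ 0.4992 -0.3799  0.337 ] F [ 1.65 -0.27 -0.67] w 0.0597 j [-0.73  0.24  1.49  0.    1.41  1.1 ]
```

View pics/top2.png

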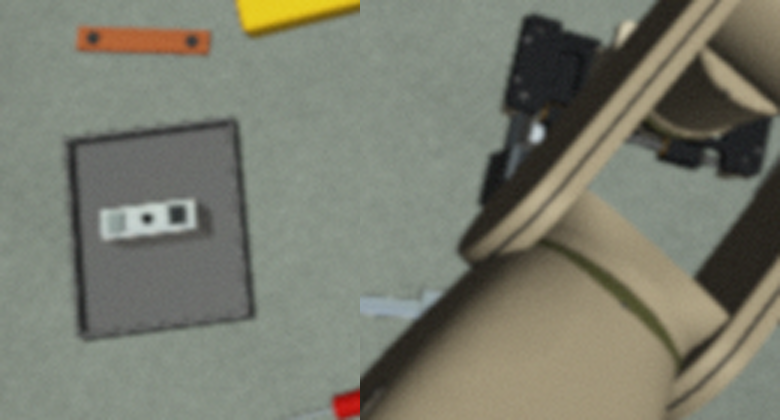

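```bash
cat >> h.py <<'E'
K=.85
_p=np.linspace(-1.3,1.3,2601); _r=.08+.007*np.cos(5*_p); _E=np.c_[-_r*np.cos(_p),_r*np.sin(_p)]
_t=np.gradient(_E,axis=0); _t/=np.hypot(*_t.T)[:,None]; _B=_E+.006*np.c_[-_t[:,1],_t[:,0]]   # ball centre locus
if np.hypot(*_B[1300])<.087: _B=2*_E-_B
_f=np.arctan2(_B[:,1],-_B[:,0]); _R=np.hypot(*_B.T)
def pose(f,push,cov=None):
    """gauge origin pose (world x,y,yaw), ball at polar angle f, stylus pushed in by push"""
    cov=COV if cov is None else cov
    R=np.interp(f,_f,_R); h=-K*f; d=np.array([np.cos(h),np.sin(h)])
    o=np.array([-R*np.cos(f),R*np.sin(f)])-(.075-push)*d
    w=T(cov,[*o,0])[0]; return np.array([w[0],w[1],h+cov[2]])
def rodpin(f,pin):
    """signed distance of the pin centre from the rod line, + = pin ahead (towards +phi)"""
    R=np.interp(f,_f,_R); h=-K*f; v=.105*np.array([-np.cos(pin),np.sin(pin)])-R*np.array([-np.cos(f),np.sin(f)])
    return -v[0]*np.sin(h)+v[1]*np.cos(h)
E
python3 - <<'E'
from h import *
print(np.interp(0,_f:=__import__('h')._f,__import__('h')._R))
for f in(-.8,-.76,-.72): print(f,rodpin(f,-.645))
for f in(.64,.68,.72): print(f,rodpin(f,.75))
S=pose(-.78,-.045); print('stand',S)
a=G0[2]-np.pi/2; L=T(G0,[-.004,0,0])[0]
manip.line_to(P(L[0],L[1],.10),.15); print(manip.line_to(P(L[0],L[1],.08),.06,guard=6)); fingers.gripper_to(.0,effort=45); stat('lug')
manip.line_to(P(L[0],L[1],.20),.2); stat('up')
L=T(S,[-.004,0,0])[0]
manip.move_ptp(P(L[0],L[1],.20),quat(S[2]-np.pi/2)); stat('over'); manip.line_to(P(L[0],L[1],.09),.15)
print(manip.line_to(P(L[0],L[1],.077),.025,guard=4)); stat('down'); manip.sleep(.2)
fingers.gripper_to(.05); manip.line_to(P(L[0],L[1],.17),.2); stat('rel')
H=T(S,[-.046-.12,0,0])[0]; manip.move_ptp(P(H[0],H[1],.22),quat(S[2]-np.pi/2)); stat()
im=vision.capture('top')[:,:,::-1]; cv2.imwrite('pics/raw_top3.png',im)
cv2.imwrite('pics/top3.png',cv2.resize(im[150:270,235:375],None,fx=5,fy=5,interpolation=cv2.INTER_CUBIC))
cv2.imwrite('pics/raw_scene3.png',vision.capture('scene')[:,:,::-1])
E
```

```text
0.09300000000000001
-0.8 0.013465293912128709
-0.76 0.009286958467754418
-0.72 0.005144259142794656
0.64 0.013903586202146781
0.68 0.00989832865478516
0.72 0.005835422233488839
stand [ 0.47972167 -0.12617352  0.6603    ]
False
lug t 13.68 p [ 0.4986 -0.3808  0.247 ] F [ 0.24 -1.81 -2.  ] w 0.0159 j [-0.73  0.33  1.56 -0.    1.26  1.1 ]
up t 14.43 p [ 0.4982 -0.3802  0.3649] F [ 0.53  0.12 -6.4 ] w 0.0156 j [-0.73  0.22  1.46  0.    1.46  1.1 ]
over t 15.43 p [ 0.4767 -0.1293  0.3666] F [ 0.22 -0.21 -5.89] w 0.0158 j [-0.37 -0.14  1.83 -0.    1.45  0.54]
True
down t 16.76 p [ 0.4769 -0.1288  0.2468] F [-0.41 -0.37  5.41] w 0.0156 j [-0.37 -0.02  1.94 -0.    1.22  0.54]
rel t 18.32 p [ 0.4763 -0.1286  0.3362] F [-1.37  0.05 -0.73] w 0.0499 j [-0.37 -0.12  1.86 -0.    1.4   0.54]
 t 19.03 p [ 0.3487 -0.2277  0.3857] F [-0.48 -0.24  0.28] w 0.0502 j [-0.7  -0.38  1.99  0.    1.53  0.21]
```

View pics/top3.png

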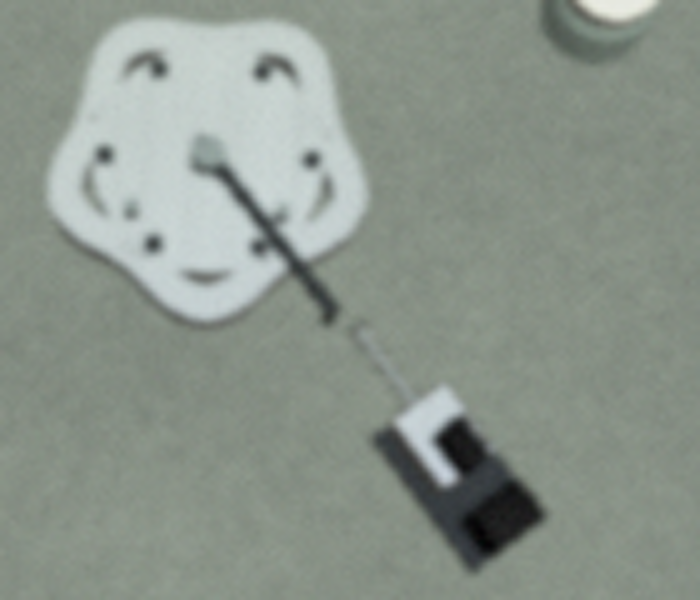

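```bash
python3 - <<'E'
from h import *
uv=(np.array([[358,328],[397,425],[447,385],[440,485],[375,437],[474,572],[547,517],[512,478]])+.5)/5+[234.5,149.5]
L=[[.078,0,.038],[.028,.017,.055],[.028,-.017,.055],[-.016,.017,.055],[.03,.025,.01],[-.06,.025,.01],[-.059,-.016,.07],[-.033,-.016,.07]]
S=pose(-.78,-.045); g,r=fit(L,uv,S); print('cmd',S,'seen',g,r.tolist())
d=(g-S)[:2]; h=S[2]; print('along',d@[np.cos(h),np.sin(h)],'side',d@[-np.sin(h),np.cos(h)])
t=(np.array([330,316])+.5)/5+[234.5,149.5]; w=unproj(t,.062)[0,:2]-COV[:2]; print(np.hypot(*w),np.arctan2(w[1],-w[0]))
E
```

```text
cmd [ 0.47972167 -0.12617352  0.6603    ] seen [ 0.48089186 -0.1251004   0.64322853] [[0.4, 0.3], [-0.9, -0.9], [-0.3, -0.5], [0.6, 0.9], [-0.7, -0.0], [-0.5, 0.5], [0.3, 0.1], [1.2, -0.4]]
along 0.0015824260183493818 side 0.00012982258981637806
0.1085044504166664 -0.64702528193844
```

```bash
cat >> h.py <<'E'
ZG=.0465
def hold(f,push,z=ZG):
    """TCP pose + quat holding the handle so that the gauge is at pose(f,push)"""
    g=pose(f,push); H=T(g,[-.046,0,0])[0]; return P(H[0],H[1],z),quat(g[2]-np.pi/2)
def go(f,push,v,z=ZG,guard=None):
    p,q=hold(f,push,z); return manip.line_to(p,v,rot=q,guard=guard)
def favg(f,n=8):
    F=[]
    for _ in range(n): F.append(manip.read_wrist_force()); manip.sleep(.02)
    F=np.mean(F,0); h=-K*f+COV[2]; return np.round([F[0]*np.cos(h)+F[1]*np.sin(h),-F[0]*np.sin(h)+F[1]*np.cos(h),F[2]],2)
E
python3 - <<'E'
from h import *
# reach check of whole pass
for f in np.linspace(-.82,.8,9):
    p,q=hold(f,.006); j=manip.inverse_kinematics(p,q); print(round(f,2), None if j is None else np.round(j,2)[[0,5]])
S=pose(-.78,-.045); H=T(S,[-.046,0,0])[0]; q=quat(S[2]-np.pi/2)
manip.move_ptp(P(H[0],H[1],.17),q); manip.line_to(P(H[0],H[1],.07),.15); print(manip.line_to(P(H[0],H[1],.045),.06,guard=6))
fingers.gripper_to(0,effort=60); stat('handle')
manip.line_to(P(H[0],H[1],ZG),.02); stat('lift')
go(-.82,-.045,.06); go(-.82,-.012,.06); manip.sleep(.2); print('free',favg(-.82))
for p in(-.006,-.003,0,.003,.005): 
    go(-.82,p,.02); manip.sleep(.1); print(p,favg(-.82))
stat()
im=vision.capture('top')[:,:,::-1]; cv2.imwrite('pics/raw_top4.png',im); sc=vision.capture('scene')[:,:,::-1]; cv2.imwrite('pics/raw_scene4.png',sc)
a=cv2.resize(im[170:270,270:370],None,fx=4,fy=4,interpolation=cv2.INTER_CUBIC); 
b=cv2.resize(sc[150:250,230:330],None,fx=4,fy=4,interpolation=cv2.INTER_CUBIC); cv2.imwrite('pics/c4.png',np.hstack([a,b]))
E
```

```text
-0.82 [-0.36  0.52]
-0.62 [-0.31  0.73]
-0.41 [-0.26  0.96]
-0.21 [-0.2   1.19]
-0.01 [-0.11  1.45]
0.19 [-0.02  1.71]
0.4 [0.05 1.96]
0.6 [0.11 2.2 ]
0.8 [0.17 2.42]
False
handle t 21.54 p [ 0.4436 -0.1545  0.2123] F [ 0.81 -0.62  1.24] w 0.0316 j [-0.44 -0.03  2.03 -0.    1.15  0.47]
lift t 21.79 p [ 0.4428 -0.1541  0.2127] F [ 0.75  0.57 -6.51] w 0.0316 j [-0.44 -0.04  2.03 -0.    1.15  0.47]
free [-0.11 -0.12 -5.65]
-0.006 [-0.29  0.05 -5.47]
-0.003 [-0.01 -0.07 -6.04]
0 [-1.14 -0.37 -5.57]
0.003 [-1.83 -0.33 -5.84]
0.005 [-1.92 -0.22 -5.68]
 t 25.89 p [ 0.4869 -0.1299  0.2135] F [-1.36 -2.4  -6.23] w 0.0314 j [-0.36  0.06  1.93 -0.    1.15  0.51]
```

View pics/c4.png

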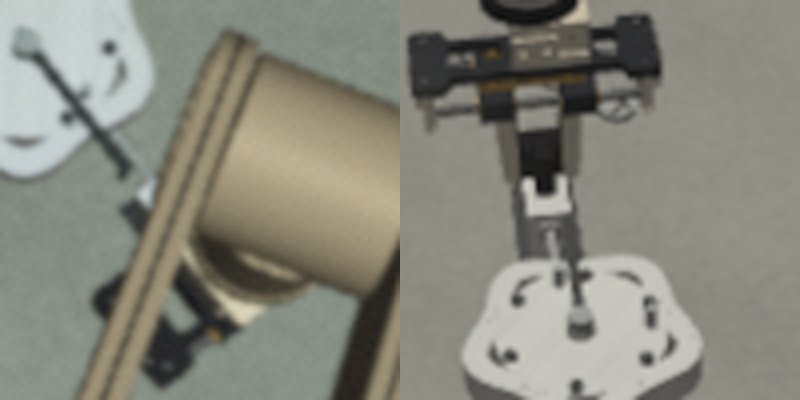

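Contact shows at push ≈ -0.002 to 0, and the axial force of 1.9 N means the stylus is about mid-travel. The scene view confirms the rod is on the -y side of the pin. Running the pass now.

```bash
python3 - <<'E'
from h import *
push=.004; fs=np.linspace(-.82,.66,16)[1:]
for f in fs:
    go(f,push,.05); F=favg(f,6)
    push=float(np.clip(push-np.clip(.3*(-F[0]-1.7)/1.4*.012,-.001,.001),.0015,.0065))
    print(round(f,2),F,round(push*1e3,1))
hit=go(.78,push,.02,guard=3.5); stat(hit); manip.sleep(.1); print(favg(.72))
q=manip.read_tool_pos(); np.save('end.npy',[push]); 
ds=[np.linalg.norm(np.array(hold(f,push)[0])-q) for f in np.arange(.66,.80,.002)]; i=int(np.argmin(ds)); print('f at end',.66+.002*i,ds[i])
im=vision.capture('top')[:,:,::-1]; cv2.imwrite('pics/raw_top5.png',im); sc=vision.capture('scene')[:,:,::-1]; cv2.imwrite('pics/raw_scene5.png',sc)
a=cv2.resize(im[150:250,220:320],None,fx=4,fy=4,interpolation=cv2.INTER_CUBIC); 
b=cv2.resize(sc[170:270,240:340],None,fx=4,fy=4,interpolation=cv2.INTER_CUBIC); cv2.imwrite('pics/c5.png',np.hstack([a,b]))
E
```

```text
-0.72 [-1.71  1.34 -5.92] 4.0
-0.62 [-2.1  -0.07 -6.  ] 3.0
-0.52 [-1.61 -0.76 -6.02] 3.2
-0.43 [-1.53 -0.73 -5.88] 3.6
-0.33 [-1.74 -1.9  -5.49] 3.5
-0.23 [-1.54 -0.63 -6.  ] 4.0
-0.13 [-2.1  -0.1  -6.03] 3.0
-0.03 [-2.19  0.2  -5.72] 2.0
0.07 [-1.32  0.76 -5.62] 2.9
0.17 [-1.18  0.68 -5.42] 3.9
0.27 [-1.66  0.78 -5.59] 4.0
0.36 [-2.06  1.1  -5.25] 3.1
0.46 [-1.76  0.84 -5.41] 3.0
0.56 [-1.57  0.55 -5.42] 3.3
0.66 [-1.84  0.18 -5.67] 2.9
True t 35.88 p [0.4749 0.1244 0.2124] F [-1.    0.56  6.59] w 0.0319 j [ 0.15  0.03  1.97 -0.    1.15  2.33]
[-0.74  1.37  5.17]
f at end 0.7120000000000001 0.0012218236802753416
```

View pics/c5.png

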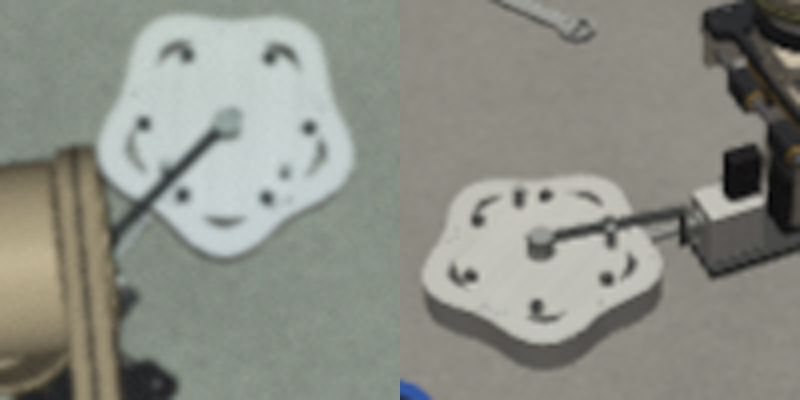

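```bash
python3 - <<'E'
from h import *
stat(); print(favg(.71))
uv=(np.array([[228,122],[122,238]])+.5)/4+[219.5,149.5]; w=unproj(uv,.062)[:,:2]-COV[:2]; print('ptr phi',np.arctan2(w[:,1],-w[:,0])[1]-COV[2]*-1, np.hypot(*w.T), np.arctan2((w[1]-w[0])[1],-(w[1]-w[0])[0]))
R=cv2.imread; 
p=manip.read_tool_pos(); print('rot',np.round(manip.read_tcp_rot(),4), 'want', np.round(hold(.712,.003)[1],4))
p=list(map(float,p)); manip.line_to([p[0],p[1],.2142],.02); manip.sleep(.1); stat(); print(favg(.71))
E
```

```text
t 36.21 p [0.4748 0.1242 0.2124] F [0.35 1.59 4.94] w 0.0315 j [0.15 0.03 1.97 0.   1.15 2.33]
[-0.46  1.95  5.58]
ptr phi 0.6832684011396613 [0.00152731 0.10381314] 0.7006058497367068
rot [ 4.000e-04  9.538e-01 -3.006e-01 -1.300e-03] want [ 0.      0.9542 -0.2993  0.    ]
 t 36.76 p [0.4741 0.1241 0.2133] F [-1.93  1.13 -5.73] w 0.0315 j [ 0.15  0.02  1.97 -0.    1.16  2.33]
[-1.14 -0.34 -5.86]
```

```bash
python3 - <<'E'
from h import *
go(.712,.0045,.02,z=.0475); print(favg(.712))
for f in (.725,.74,.755,.77,.785,.8):
    h=go(f,.004,.02,z=.0475,guard=6); manip.sleep(.1); F=favg(f); print(f,h,F,np.round(manip.read_tool_pos()-np.array(hold(f,.004,.0475)[0]),4))
    if h or F[1]<-2.5: break
stat()
im=vision.capture('top')[:,:,::-1]; cv2.imwrite('pics/raw_top6.png',im); sc=vision.capture('scene')[:,:,::-1]; cv2.imwrite('pics/raw_scene6.png',sc)
a=cv2.resize(im[165:240,225:290],None,fx=6,fy=6,interpolation=cv2.INTER_CUBIC); 
b=cv2.resize(sc[195:270,255:320],None,fx=6,fy=6,interpolation=cv2.INTER_CUBIC); cv2.imwrite('pics/c6.png',np.hstack([a,b]))
E
```

```text
[-1.54 -1.78 -8.49]
0.725 False [-1.64 -6.1  -7.4 ] [-0.0005 -0.0004 -0.0005]
 t 37.78 p [0.4769 0.1251 0.214 ] F [-5.02 -3.23 -7.82] w 0.0316 j [ 0.15  0.03  1.96 -0.    1.15  2.34]
```

View pics/c6.png

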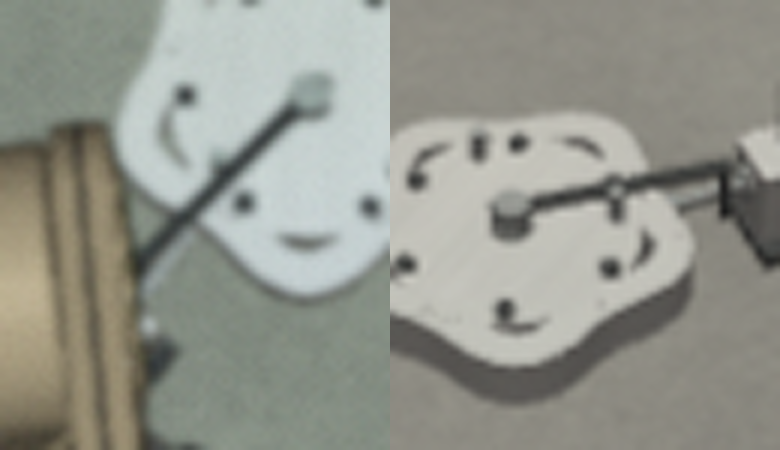

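The pointer arm is against the stop post in both views and the lateral reaction is -6 N, so it's at the far stop. The ball is wider than the rod, so I'll come off the edge, sidestep away from the pin, then withdraw and set down.

```bash
python3 - <<'E'
from h import *
z=.0475
go(.725,-.010,.04,z); go(.64,-.012,.03,z); go(.64,-.036,.06,z); manip.sleep(.1); print(favg(.64))
print(go(.64,-.036,.02,.0435,guard=4)); stat('down'); manip.sleep(.2)
fingers.gripper_to(.05); stat('open'); manip.sleep(.1)
p=manip.read_tool_pos(); manip.line_to([float(p[0]),float(p[1]),.36],.15)
manip.goto_joints([1.188,.13,1.488,0,1.523,-.085]); stat('home')
im=vision.capture('top')[:,:,::-1]; cv2.imwrite('pics/raw_top7.png',im); cv2.imwrite('pics/top7.png',cv2.resize(im[100:310,80:420],None,fx=2.3,fy=2.3,interpolation=cv2.INTER_CUBIC))
cv2.imwrite('pics/raw_scene7.png',vision.capture('scene')[:,:,::-1])
E
```

```text
[-0.02  0.33 -5.63]
True
down t 40.09 p [0.4355 0.1334 0.2123] F [-0.56 -0.25  4.55] w 0.032 j [ 0.18 -0.07  2.07  0.    1.15  2.3 ]
open t 40.84 p [0.4341 0.1332 0.2106] F [0.14 0.35 1.06] w 0.0496 j [ 0.18 -0.07  2.07  0.    1.15  2.3 ]
home t 44.13 p [0.1764 0.5734 0.4049] F [ 0.55  0.23 -0.43] w 0.0498 j [ 1.19  0.13  1.49 -0.    1.52 -0.08]
```

View pics/top7.png

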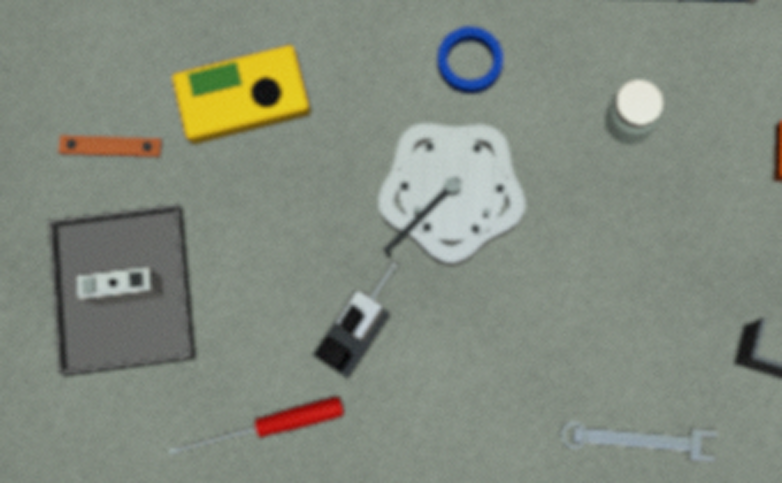

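View pics/raw_scene7.png

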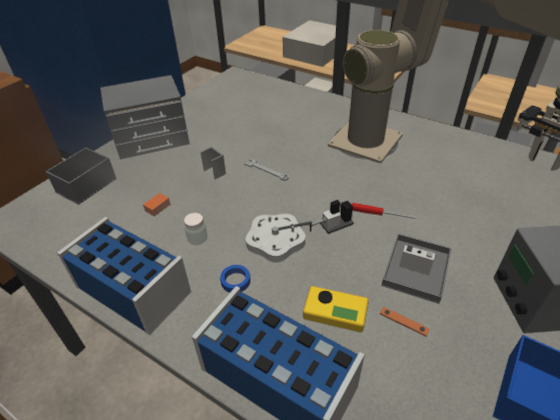

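```bash
python3 - <<'E'
from h import *
w=unproj((np.array([388,250])+.5)/2.3+[79.5,99.5],.062)[0,:2]-COV[:2]; print(np.hypot(*w),np.arctan2(w[1],-w[0])+.75)
a=cv2.imread('pics/raw_top0.png').astype(int);b=cv2.imread('pics/raw_top7.png').astype(int)
d=(abs(a-b).max(2)>45).astype(np.uint8); n,_,s,c=cv2.connectedComponentsWithStats(d)
print([(s[i].tolist()) for i in range(1,n) if s[i,4]>5])
E
```

```text
0.10540333094632068 1.4796010480742274
[[247, 183, 28, 29, 123], [278, 183, 25, 32, 129], [113, 217, 32, 13, 243], [138, 220, 3, 3, 8], [408, 222, 25, 36, 570], [216, 227, 33, 37, 549], [265, 242, 31, 11, 207], [289, 245, 3, 5, 15], [275, 253, 7, 1, 7], [0, 358, 7, 5, 27], [10, 362, 12, 5, 32], [4, 365, 4, 5, 10], [24, 370, 5, 9, 17]]
```

```bash
python3 -c "
from h import *
ticket.hand_in(); stat()"
```

```text
the job is handed in; nothing more can be done
the job is handed in; nothing more can be done
```

The whole job was carried out and handed in at about 44 s of the 72 s limit. One moment near the end of the pass is not fully confirmed.

**What was done:**
- The cell was stood upright in the tray.
- The gauge was lifted from the dock by its lug, stood about 250 mm away, released and retaken by its rear handle.
- The stylus went along the edge from phi -0.82 to +0.725 without backing off.
- The gauge was then drawn back, stepped clear of the pin, set on the bench and released. The arm ended at its start pose.

**Last checks:**
- **Stylus contact:** the axial force was 1.1–2.2 N at almost every stop along the pass, so touching and never at the stop.
- **Pointer:** the sideways reaction at the end was about 6 N and the arm lay against the stop post in both views. The final picture reads about 1.48 rad, which agrees with 1.5 within pixel error.
- **Scene:** comparing the first and last pictures, only the cell, gauge, pointer and robot have changed. The gauge and cell both stand upright.

**What disagreed:** near phi 0.71 the gauge's foot settled on the bench and the force guard stopped the move. While it rested there the axial force read 0.5–0.7 N, below the spring's 1 N minimum; I put this down to bench friction. After I raised it 1 mm it read 1.1 N, so still touching but with little margin. The pass then went on to the stop without leaving the edge, as far as I can tell.

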